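# Roll a steel tube into the vee cradle and clamp it

### The job

Roll the steel tube up the ramp of the aluminium cradle, without lifting it off the rails, so that it drops into the two vees and centres itself; then slide it along the vees until its end is fully home against the end stop, and only then swing the clamp arm down until its sprung nose presses firmly on the tube (about 10 N), and leave it clamped. Be gentle: never push the tube or let the nose press on it with more than 20 N, and leave the other things on the worktop where they are.

Things in the scene. Friction and masses are not known exactly. Their poses are not given: they have to be found in the camera images.
- cradle: Aluminium vee cradle fixed to the worktop, base plate 216 x 160 x 8 mm. Origin on the worktop, straight below vee_seat. x: rolling direction (away from the robot at yaw 0), y along the vees, z up. Two like upright rails 16 mm thick, centred at y -48 and +48 mm; 80 mm free between them except a low tie bar (top z 18 mm, x -60) and the clamp bracket (x 40 to 70, y -25 to 25).
- vee_seat (a point): Where the tube's axis lies once it is seated in both vees: cradle x 0, y 0 (midway between the rails), z 42.3 mm. Each rail has a 90 deg vee, apex at x 0, z 14 mm; its near flank rises to the crest (level, z 38 mm, x -34 to -24), its far flank to a backstop at x 40, z 54 mm.
- ramp_foot (a point): Foot of the ramp, at cradle x -120, y 0, z 26 mm. From there each rail rises at 8 deg to the crest (x -34, z 38 mm). A foot stop on each rail (x -130 to -120, top z 40 mm) keeps the tube from rolling off; between the rails the tube can be reached from behind (-x) with fingers pointing down.
- tube: Round steel tube, closed ends, 40 mm diameter, 150 mm long, 0.25 to 0.5 kg. Origin at its centre; its y axis is the tube's axis (it turns as it rolls). Starts on the rails against the foot stops: axis at cradle x -102, z 49 mm, y -24 to -6 mm; rolls back there if let go. Polished (friction 0.45): slides in the vees at 1 to 4 N. Home against the stop its centre is at cradle y +1 mm.
- end_stop (a point): Centre of the 24 mm round button face, cradle x 0, y +76, z 42.3 mm, that the tube's +y end must bear on; it stands on a plate (x -22 to 22, y 79 to 89, up to z 60 mm) at the +y end of the vees. At -y the vees are open: the tube's end sticks out 18 mm (home) past the rail there.
- clamp_arm (a joint): Clamp arm hinge, rad: 0 = arm level, pointing to cradle -x over the tube; grows as the arm is raised. Starts about upright, 1.3 to 1.55; range -0.25 to 1.7. The hinge is stiff and stays where it is left: 0.9 N m of friction. Lowering it takes about 6 N square to the arm at the handle with nothing under the nose (4 to 5 N is left when you pause).
- clamp_hinge (a point): Clamp hinge axis (along cradle y), at cradle x +55, y 0, z 85 mm, between two cheeks (y -17 to 17, up to z 96 mm).
- clamp_handle (a point): Middle of the round steel handle bar across the end of the clamp arm (12 mm diameter, 56 mm long, along cradle y), 120 mm from the hinge axis. It can be hooked from behind (+x side) and pulled over, then pressed from above, or gripped.
- clamp_nose: Rubber nose, 15 mm wide, on a screwed stem below the arm, 60 mm from the hinge; its end is 16 mm from this origin. The stem stands out by an unknown 0 to 10 mm (set anew each time), so the nose meets the seated tube with the arm anywhere from -0.12 to +0.07 rad. Sprung: 6 N per mm, 5 mm stroke. 10 N on the nose adds about 5 N at the handle to the hinge's own resistance.
- jar_a: Lidded plastic jar, 52 mm diameter, 62 mm tall, origin under its base; a bystander
- vial_2: Glass vial with screw cap, 22 mm diameter, 52 mm tall, origin under its base; a bystander
- stopper: Glass stopper, 42 mm diameter, 50 mm tall, origin under its base; a bystander
- tape: Roll of tape lying flat, 55 mm across, 19 mm tall; a bystander
Not all that is in view belongs to the job. Of the things shaped like the tube, the steel one is meant.

How it is judged:
On the way, in this order (a step that is already met when the one before it is completed fails the run):
1. the tube lies centred in both vees with the clamp still raised (x of tube in the frame of cradle between -0.002 and 0.002 m and z of tube in the frame of cradle below 0.0445 m and angle between the y axis of tube and the y axis of cradle, either way round below 0.03 rad and value of joint clamp_arm above 0.5 rad), for 0.3 s.
2. the tube, still in the vees, is home against the end stop with the clamp still raised (all of step 1 and y of tube in the frame of cradle above -0.0005 m), for 0.2 s.
At the end, for the whole second after the job is handed in: The tube lies at rest in both vees (axis within 2 mm of the vee axis, within 0.03 rad), its end within 1.5 mm of the end stop, and the clamp nose, left alone, still presses on it with more than 4 N (x of tube in the frame of cradle between -0.002 and 0.002 m and z of tube in the frame of cradle below 0.0445 m and angle between the y axis of tube and the y axis of cradle, either way round below 0.03 rad and y of tube in the frame of cradle above -0.0005 m and contact force between clamp_nose and tube above 4 N and linear speed of tube below 0.01 m/s); the robot touches nothing.
It fails at once if the fingers push the tube with more than 20 N (contact force between the fingers and tube above 20 N).
It fails at once if the clamp nose presses on the tube with more than 20 N (contact force between clamp_nose and tube above 20 N).
It fails at once if the tube is lifted clear of the rails (axis more than 72 mm above the worktop; rolling over the crest it is at 58 mm) (z of tube in the frame of cradle above 0.072 m).
It fails at once if one of the bystanders is moved by more than 30 mm (distance of any of jar_a, vial_2, stopper, tape from where it was at the start of the episode above 0.03 m).
It also fails if it takes over 72 s, if anything falls off the work surface, if the arm or the gripper's body presses on something with over 40 N, if the wrist force passes 120 N, or if a joint passes its speed limit or range.

### The arm

A 6-joint arm with a two-finger parallel gripper is mounted at the origin on a cart in front of the work surface, level with it; the furniture and walls round the work are solid. World frame = base frame: x ahead of the robot, y to its left, z up, the work surface at z = 0. Lengths are in m, angles in rad, forces in N, time in s.
With the tool pointing down it reaches from about 0.375 to 0.925 m from the base axis. Payload 5.7 kg.
Tool frame: the origin (TCP) lies at the very end of the fingers, on their centre line; the grasp point (between the pads) lies 19 mm behind it; z points along the fingers, y is the line along which they close (so a half turn about z gives the same grasp; the last joint's range is limited). The gripper opens to 85 mm and grips with 20 to 120 N. Pads are 22 mm wide; open, the fingers measure 114 mm over their backs; the gripper's body (76 mm by 85 mm) begins 54 mm behind the grasp point. The pads swing forward as they close: fully open they stand 13 mm farther back than shut.
Start: joints at [1.016, 0.359, 1.51, -0, 1.272, -0.115], TCP at [0.255, 0.543, 0.231] pointing down, gripper open.
Joint ranges: [-2.97, 2.97], [-1.01, 2.36], [0.21, 2.38], [-0.96, 4.11], [0.2, 2.71], [-2.98, 2.98]. Speed limits (rad/s): [2.39, 2.39, 3.14, 3.14, 3.14, 3.14].

### API

Orientations are given as [roll, pitch, yaw] about the fixed x, y, z axes, in that order (R = Rz(yaw) Ry(pitch) Rx(roll)).
In Python, from bench import status, vision, finish_job gives the robot as it stands.
- The arm moves only by the tool apply_moves, never from a script. Its argument "steps" is a list of rows, each a list of 7 numbers: the closure, from 0 (fully open) to 1 (shut), then the shift along the world's x, y, z in units of 25 mm (1.0 is 25 mm), then the turn, a rotation vector about the world's x, y, z in units of 5 degrees (1.0 is 5 degrees). In form: [[jaw, x, y, z, wx, wy, wz], ...]. A call has 1 to 10 rows; each row shifts and turns the commanded pose from where the row before left it; what a row does not reach is not made up. A row lasts 1/12 s, in which the tool goes at most 41.7 mm and 7.16 degrees, less where a joint would pass 70% of its speed; a pose out of reach is approached as far as the arm can. A call is refused whole if a number of a shift passes 1 or a number of a turn 1, either way. A call with a gripper value outside its range is refused whole. The fingers move at their own pace and stop on an object; "grip_force" is the grip in N (left out, the last holds). Time passes only in rows, so rows that do not move let the fingers close. It gives the time, the measured TCP pose, the force, the opening and the grip force at its end, in the units of the state.
- status.sense(): the state, without advancing time (a new reading comes with each control period).
- vision.capture(name): name is "scene" or "top" or "wrist"; returns a dict with "color" (384x512x3 uint8, red, green, blue), "range_z" (384x512 float32, m along the optical axis (not along the pixel's ray), 0 where there is no reading), "fx", "fy", "cx", "cy" (pixels), "T" (4x4, takes a point from camera to world coordinates). Camera axes: x right, y up, looking along -z (the intrinsics and any distortion apply to the point x, -y, -z); pixel columns grow to the right and rows downward; lengths in m; the calibration is good to about 2 mm. A picture is of the moment at which its call begins.
- finish_job(): hands the job in; it is judged then, once.
The state is a dict: "time": time; "joint_pos": joint angles; "joint_velocities": joint speeds; "joint_torque": joint torques, N m; "eef_pos": TCP position; "ee_rot": TCP orientation; "contact_force": force on the tool from outside, world axes, zero at the start; "torque": the same for the moment, N m; "grip_width": finger opening in m; "finger_force": force on a finger pad.
Only numpy, scipy, OpenCV 4.12 (cv2) and the standard library are available. Lean on these libraries where they do the work, as an engineer would, in place of code of your own. Each camera call takes 0.05 s, during which the arm holds its last target. There are 200 camera calls.

## Working session

There is one attempt and no reset: what is moved stays moved. The work goes in short steps, Python scripts to look and compute and a tool call to move; the robot and the scene stay as the last step left them, time stands still between calls to the robot, and variables do not carry over. Pictures are saved under pics/ and viewed, at most 10 in all, crops included, and the job is handed in when it is done.

Besides the shell and the picture viewer there is one more tool, called after "Request:" by a JSON object that holds its "name" and its "arguments". apply_moves: Moves the arm, as the interface text tells. Its arguments: {"type":"object","properties":{"steps":{"type":"array","items":{"type":"array","items":{"type":"number"}}},"grip_force":{"type":"number"}},"required":["steps"]}

```bash
mkdir -p pics; ls
python3 - <<'E'
from bench import status, vision
import cv2,numpy as np
print(status.sense())
for n in ("scene","top"):
    d=vision.capture(n); np.savez(f"{n}0.npz",**d)
    cv2.imwrite(f"pics/{n}0.png",d["color"][:,:,::-1]); print(n,d["T"],d["fx"],d["cx"],d["cy"],[k for k in d])
a=cv2.imread("pics/scene0.png");b=cv2.imread("pics/top0.png")
E
```

```text
pics
{'time': 0.0, 'joint_pos': array([ 1.01590922e+00,  3.59499696e-01,  1.51145837e+00,  5.10028588e-06,
        1.27251947e+00, -1.15073031e-01]), 'joint_velocities': array([-6.06063970e-04,  2.30464946e-03,  3.64814471e-04,  1.86307768e-05,
       -1.83836458e-03, -9.77604694e-04]), 'joint_torque': array([ 2.86540642e-03, -5.27612257e+01, -2.78613031e+01,  6.38978372e-05,
        1.32871317e-02, -2.90225341e-05]), 'eef_pos': array([0.2550814 , 0.54230278, 0.23044689]), 'ee_rot': array([-3.13972079e+00, -2.21261403e-04,  2.70177687e+00]), 'contact_force': array([-0.39858392,  0.36829932, -0.66941908]), 'torque': array([0.00153838, 0.01198358, 0.03824112]), 'finger_force': 0.0, 'grip_width': 0.08534107436672826}
scene [[-0.75398754  0.30340517 -0.58262175 -0.02398929]
 [-0.65654821 -0.37662714  0.65352616  0.54036081]
 [-0.02114795  0.87526985  0.48317229  0.57142187]
 [ 0.          0.          0.          1.        ]] 464.07588914379073 259.57257231152255 196.6306452124321 ['color', 'range_z', 'fx', 'fy', 'cx', 'cy', 'T']
top [[-0.01642569  0.98998744 -0.1401965   0.41777748]
 [-0.99965353 -0.01337575  0.02266937 -0.07309311]
 [ 0.02056716  0.14052029  0.98986415  0.91824541]
 [ 0.          0.          0.          1.        ]] 434.20876342523997 254.873545040319 191.7345212541123 ['color', 'range_z', 'fx', 'fy', 'cx', 'cy', 'T']
```

View pics/scene0.png

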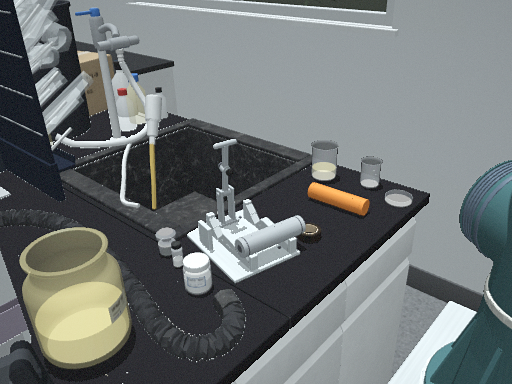

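View pics/top0.png

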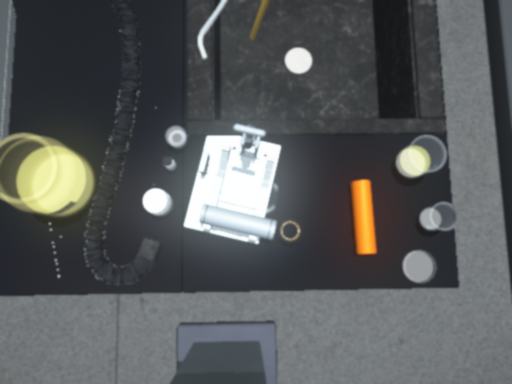

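Scene: the cradle is at about (245,240) in scene and (232,190) in top. Two things are tube-shaped: the grey one on the cradle rails at top (238,222) and an orange one on the worktop at top (364,217). The grey one fits, since it is steel-coloured and lies on the rails. The clamp handle is at top (249,129) and the tape at (290,231).

```bash
cat > h.py <<'E'
import numpy as np,cv2
def cloud(d):
    z=d["range_z"]; v,u=np.mgrid[:z.shape[0],:z.shape[1]]
    p=np.stack([(u-d["cx"])/d["fx"]*z,-(v-d["cy"])/d["fy"]*z,-z],-1)
    w=p@d["T"][:3,:3].T+d["T"][:3,3]; w[z==0]=np.nan; return w
E
python3 - <<'E'
from h import *
d=dict(np.load("top0.npz")); w=cloud(d); c=d["color"]
print("worktop z",np.nanmedian(w[260:280,200:340,2]))
m=np.zeros(w.shape[:2],bool); m[125:250,180:285]=1
hsv=cv2.cvtColor(c,cv2.COLOR_RGB2HSV)
pl=m&(np.abs(w[...,2]-.008)<.005)&(hsv[...,2]>120)
al=m&(w[...,2]>.004)&(hsv[...,2]>100)
for n,k in(("plate",pl),):
    p=w[k][:,:2].astype(np.float32); r=cv2.minAreaRect(p); print(n,len(p),r,cv2.boxPoints(r))
print("pix rect",cv2.boxPoints(cv2.minAreaRect(np.argwhere(pl)[:,::-1].astype(np.float32))))
t=m&(w[...,2]>.055)&(w[...,2]<.085); t[:195]=0
p=w[t]; r=cv2.minAreaRect(p[:,:2].astype(np.float32)); print("tube",len(p),r,np.nanpercentile(p[:,2],[50,98]))
hd=m&(w[...,2]>.17); p=w[hd]; print("handle",len(p),p.mean(0),p.max(0),p.min(0),cv2.minAreaRect(p[:,:2].astype(np.float32)))
ss=dict(np.load("scene0.npz")); ws=cloud(ss)
k=(ws[...,2]>.165)&(ws[...,2]<.26)&(ws[...,0]>.4)&(ws[...,0]<.75)&(abs(ws[...,1])<.15); k[:, :200]=0;k[:,250:]=0
p=ws[k]; print("handle scene",len(p),np.median(p,0),p.min(0),p.max(0))
k=(abs(ws[...,2]-.008)<.003); k[:205]=0;k[275:]=0;k[:,:180]=0;k[:,305:]=0
p=ws[k&(ss["color"][...,0]>120)][:,:2].astype(np.float32);r=cv2.minAreaRect(p);print("plate scene",r,cv2.boxPoints(r))
a=cv2.resize(c[115:255,170:310],None,fx=4,fy=4,interpolation=cv2.INTER_CUBIC)
cv2.imwrite("pics/crop.png",a[:,:,::-1])
E
```

```text
worktop z 0.0007662942186205113
plate 4354 ((0.5607162117958069, -0.04704125225543976), (0.20983314514160156, 0.2475787252187729), 89.87879180908203) [[ 0.4367052  -0.15169571]
 [ 0.6842833  -0.15221946]
 [ 0.6847272   0.05761321]
 [ 0.4371491   0.05813695]]
pix rect [[180.85791  129.81934 ]
 [280.55234  127.527534]
 [283.216    243.39734 ]
 [183.52158  245.68915 ]]
tube 1441 ((0.48222616314888, -0.056255415081977844), (0.14956846833229065, 0.038508716970682144), 75.92914581298828) [0.0665937 0.0714419]
handle 240 [ 0.62268537 -0.0812409   0.20724802] [ 0.63238263 -0.05422584  0.21418318] [ 0.61296851 -0.10639018  0.17030945] ((0.6244497895240784, -0.08076533675193787), (0.05433841049671173, 0.012840871699154377), 75.55673217773438)
handle scene 248 [ 0.62113017 -0.0778193   0.20242722] [ 0.61150194 -0.10679469  0.16552797] [ 0.63386218 -0.05308933  0.212361  ]
plate scene ((0.565526008605957, -0.015544697642326355), (0.21515536308288574, 0.21793431043624878), 77.10136413574219) [[ 0.43529424 -0.09608342]
 [ 0.6477293  -0.14473222]
 [ 0.69575775  0.06499402]
 [ 0.48332274  0.11364283]]
```

View pics/crop.png

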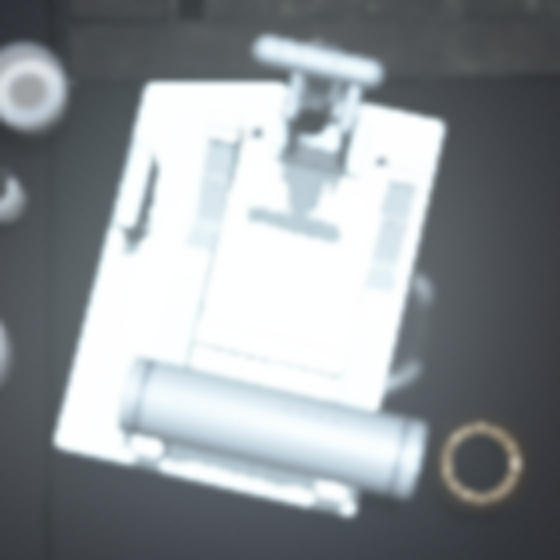

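Crop: the steel tube spans (130,390)–(415,465) against the foot stops at (145,450) and (335,495). The end stop is at the left (145,200) and the handle at (318,58), so cradle yaw is about -14°. I'll refine the frame and check for obstacles.

```bash
cat >> h.py <<'E'
def ray(d,u,v,z):
    r=d["T"][:3,:3]@np.array([(u-d["cx"])/d["fx"],-(v-d["cy"])/d["fy"],-1]);o=d["T"][:3,3];return o+r*(z-o[2])/r[2]
YAW=-np.radians(14.1); EX=np.array([np.cos(YAW),np.sin(YAW)]); EY=np.array([-np.sin(YAW),np.cos(YAW)])
O=np.array([.5837,-.0707])
def cr(p): q=np.asarray(p)[...,:2]-O; return np.stack([q@EX,q@EY],-1)
def wd(x,y): return O+x*EX+y*EY
E
python3 - <<'E'
from h import *
d=dict(np.load("top0.npz")); w=cloud(d)
for n,(a,b),z in [("pl",(147,83),.008),("pl",(443,122),.008),("pl",(350,515),.008),("pl",(57,445),.008),("Lflank",(217,190),.045),("Rflank",(390,235),.045),("glass",(425,290),0),("glass",(400,385),0),("tape",(481,463),.019),("stop",(135,245),.05),("tubeL",(135,395),.049),("tubeR",(413,463),.049)]:
    p=ray(d,a/4+170,b/4+115,z); print(n,p.round(3),(cr(p)*1000).round(1))
ss=dict(np.load("scene0.npz")); ws=cloud(ss)
for nm,W,s in(("top",w,np.s_[130:220,0:95]),("scene",ws,np.s_[225:360,20:135])):
    q=W[s].reshape(-1,3); q=q[q[:,2]>.02]; print(nm,"jar",np.nanpercentile(q,[1,99],axis=0).round(3))
# tube outline by brightness contour vs tall: nose in cradle coords
q=w[120:250,180:290].reshape(-1,3); c=cr(q)*1000
s=(abs(c[:,1])<12)&(q[:,2]>.1)&(q[:,2]<.2); print("arm pts",s.sum(),c[s].min(0),c[s].max(0))
t=(q[:,2]>.066)&(q[:,2]<.085)&(c[:,0]<-60);print("tube top line x",np.median(c[t],0), np.polyfit(c[t][:,1],c[t][:,0],1))
E
```

```text
pl [0.67  0.008 0.008] [64.4 97. ]
pl [ 0.646 -0.151  0.008] [ 80.5 -62.9]
pl [ 0.437 -0.098  0.008] [-135.5  -61.8]
pl [0.476 0.055 0.008] [-135.1   95.3]
Lflank [ 0.603 -0.031  0.045] [ 8.9 42.8]
Rflank [ 0.578 -0.12   0.045] [  6.6 -48.7]
glass [ 0.556 -0.14   0.   ] [ -9.6 -73.9]
glass [ 0.506 -0.126  0.   ] [-62.4 -72.3]
tape [ 0.463 -0.166  0.019] [ -94.3 -121.5]
stop [0.574 0.01  0.05 ] [-29.3  75.9]
tubeL [0.498 0.01  0.049] [-103.1   57.5]
tubeR [ 0.462 -0.128  0.049] [-104.3  -85.7]
top jar [[0.499 0.239 0.025]
 [0.647 0.399 0.181]]
scene jar [[0.23  0.179 0.023]
 [0.709 0.482 0.347]]
arm pts 141 [24.56779731 -9.54616866] [66.18924288 10.04448802]
tube top line x [-102.01722927   -9.98843777] [ 4.06164962e-03 -1.01917055e+02]
```

Request:
{"name": "apply_moves", "arguments": {"steps": [[0.72, 0, 0, 1, 0, 0, 0.55], [0.72, 0, 0, 1, 0, 0, 0.55], [0.72, 0, 0, 1, 0, 0, 0.55], [0.72, 0, 0, 1, 0, 0, 0.57], [0.72, 0, -1, 1, 0, 0, 0], [0.72, 0, -1, 1, 0, 0, 0], [0.72, 0, -1, 0, 0, 0, 0], [0.72, 0, -1, 0, 0, 0, 0], [0.72, 0, -1, 0, 0, 0, 0], [0.72, 0.2, -1, 0, 0, 0, 0]]}}

```text
time: 0.93
eef_pos: [0.2595, 0.3915, 0.3811]
ee_rot: [-3.141, -0.001, 2.896]
contact_force: [0.4, -0.6, 0.1]
grip_width: 0.0242
finger_force: 0.0
```

Request:
{"name": "apply_moves", "arguments": {"steps": [[0.72, 0.4, -1, 0, 0, 0, 0], [0.72, 0.5, -1, 0, 0, 0, 0], [0.72, 0.5, -1, 0, 0, 0, 0], [0.72, 0.5, -1, 0, 0, 0, 0], [0.72, 0.5, -1, 0, 0, 0, 0], [0.72, 0.5, -1, 0, 0, 0, 0], [0.72, 0.5, -1, 0, 0, 0, 0], [0.72, 0.5, -1, 0, 0, 0, 0], [0.72, 0.5, -1, 0, 0, 0, 0], [0.72, 0.5, -1, 0, 0, 0, 0]]}}

```text
time: 1.77
eef_pos: [0.383, 0.1415, 0.381]
ee_rot: [-3.141, -0.0, 2.896]
contact_force: [1.3, 0.2, -0.4]
grip_width: 0.0239
finger_force: 0.0
```

Request:
{"name": "apply_moves", "arguments": {"steps": [[0.72, 0.5, -1, -0.5, 0, 0, 0], [0.72, 0.5, -1, -1, 0, 0, 0], [0.72, 0.5, -1, -1, 0, 0, 0], [0.72, 0.5, -1, -1, 0, 0, 0], [0.72, 0.5, -0.4, 0, 0, 0, 0], [0.72, 0, 0, 0, 0, 0, 0], [0.72, 0, 0, 0, 0, 0, 0]]}}

```text
time: 2.35
eef_pos: [0.4461, 0.0329, 0.2943]
ee_rot: [3.141, -0.0, 2.894]
contact_force: [1.0, 0.4, 0.6]
grip_width: 0.0238
finger_force: 0.0
```

```bash
cat > look.py <<'E'
import sys
from h import *
from bench import status, vision
n=sys.argv[2]; d=vision.capture(sys.argv[1]); np.savez(n+".npz",**d); cv2.imwrite(f"pics/{n}.png",d["color"][:,:,::-1])
s=status.sense(); print(s["time"],s["eef_pos"].round(4),(cr(s["eef_pos"])*1000).round(1),s["ee_rot"].round(3),s["contact_force"].round(2),s["grip_width"].round(4),s["joint_pos"].round(2))
E
python3 look.py wrist w1
```

```text
Traceback (most recent call last):
  File "look.py", line 5, in <module>
    s=status.sense(); print(s["time"],s["eef_pos"].round(4),(cr(s["eef_pos"])*1000).round(1),s["ee_rot"].round(3),s["contact_force"].round(2),s["grip_width"].round(4),s["joint_pos"].round(2))
                                                                                                                                              ^^^^^^^^^^^^^^^^^^^^^
AttributeError: 'float' object has no attribute 'round'
```

View pics/w1.png

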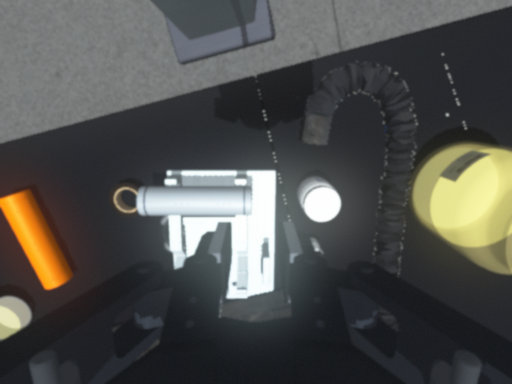

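The wrist view shows the tube level at (195,200), parallel to the image rows, so the yaw is right. The white plate is below it and the tape is at (125,198). Next I go down behind the tube.

Request:
{"name": "apply_moves", "arguments": {"steps": [[0.72, -0.2, -1, 0, 0, 0, 0], [0.72, -0.2, -1, -1, 0, 0, 0], [0.72, 0, -1, -1, 0, 0, 0], [0.72, 0, 0, -1, 0, 0, 0], [0.72, 0, 0, -1, 0, 0, 0], [0.72, 0, 0, -1, 0, 0, 0], [0.72, 0, 0, -1, 0, 0, 0], [0.72, 0, 0, -1, 0, 0, 0], [0.72, 0, 0, -1, 0, 0, 0], [0.72, 0, 0, 0, 0, 0, 0]]}}

```text
time: 3.23
eef_pos: [0.4334, -0.0403, 0.0916]
ee_rot: [3.141, -0.005, 2.897]
contact_force: [-1.4, 0.2, -0.6]
grip_width: 0.0239
finger_force: 0.0
```

```bash
sed -i 's/s\["grip_width"\].round(4)/s["grip_width"]/' look.py; python3 look.py scene s1; python3 -c "
import cv2;a=cv2.imread('pics/s1.png')[120:300,150:350];cv2.imwrite('pics/s1c.png',cv2.resize(a,None,fx=3,fy=3,interpolation=2))"
```

```text
3.2833 [ 0.4343 -0.0406  0.0933] [-152.3   -7.3] [ 3.141e+00 -3.000e-03  2.897e+00] [ 0.52 -0.74  0.53] 0.02431774593899314 [-0.25  0.32  2.01  0.    0.82 -1.58]
```

View pics/s1c.png

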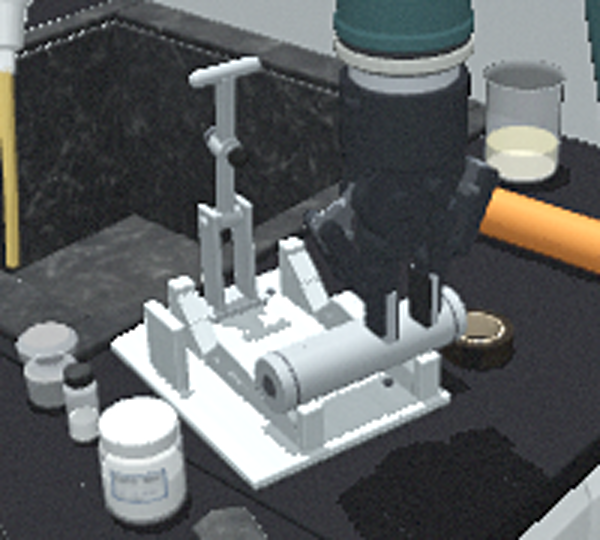

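Request:
{"name": "apply_moves", "arguments": {"steps": [[0.72, 0, 0, -1, 0, 0, 0], [0.72, 0, 0, -1, 0, 0, 0], [0.72, 0, 0, -0.3, 0, 0, 0], [0.72, 0.155, -0.039, 0, 0, 0, 0], [0.72, 0.155, -0.039, 0, 0, 0, 0], [0.72, 0.155, -0.039, 0, 0, 0, 0], [0.72, 0.078, -0.02, 0, 0, 0, 0], [0.72, 0.078, -0.02, 0, 0, 0, 0], [0.72, 0.078, -0.02, 0, 0, 0, 0], [0.72, 0.078, -0.02, 0, 0, 0, 0]]}}

```text
time: 4.12
eef_pos: [0.4538, -0.0468, 0.0365]
ee_rot: [-3.142, -0.002, 2.896]
contact_force: [-4.1, 0.3, 1.9]
grip_width: 0.0243
finger_force: 1.7
```

Request:
{"name": "apply_moves", "arguments": {"steps": [[0.72, 0.078, -0.02, 0, 0, 0, 0], [0.72, 0.078, -0.02, 0, 0, 0, 0], [0.72, 0.078, -0.02, 0, 0, 0, 0], [0.72, 0.078, -0.02, 0, 0, 0, 0], [0.72, 0.078, -0.02, 0, 0, 0, 0], [0.72, 0.078, -0.02, 0, 0, 0, 0]]}}

```text
time: 4.62
eef_pos: [0.4667, -0.0501, 0.0362]
ee_rot: [-3.141, -0.0, 2.896]
contact_force: [-3.1, -0.1, 2.8]
grip_width: 0.0239
finger_force: 1.5
```

```bash
cat > tube.py <<'E'
from h import *
import sys
d=dict(np.load(sys.argv[1]+".npz")); w=cloud(d)
q=w[100:260,170:300].reshape(-1,3); c=cr(q)*1000
E
python3 look.py top t1
```

```text
4.6667 [ 0.4675 -0.0503  0.0363] [-117.6   -8.5] [-3.141e+00  1.000e-03  2.895e+00] [-2.52  0.56  1.1 ] 0.02400933394356127 [-0.25  0.46  1.98 -0.    0.7  -1.58]
```

Request:
{"name": "apply_moves", "arguments": {"steps": [[0.72, 0.116, -0.029, 0, 0, 0, 0], [0.72, 0.116, -0.029, 0, 0, 0, 0], [0.72, 0.116, -0.029, 0, 0, 0, 0], [0.72, 0.116, -0.029, 0, 0, 0, 0], [0.72, 0.116, -0.029, 0, 0, 0, 0], [0.72, 0.116, -0.029, 0, 0, 0, 0], [0.72, 0.116, -0.029, 0, 0, 0, 0], [0.72, 0.116, -0.029, 0, 0, 0, 0], [0.72, 0.116, -0.029, 0, 0, 0, 0], [0.72, 0.116, -0.029, 0, 0, 0, 0]]}}

```text
time: 5.5
eef_pos: [0.4959, -0.0574, 0.0363]
ee_rot: [-3.141, 0.0, 2.896]
contact_force: [-3.2, 0.1, 1.7]
grip_width: 0.0241
finger_force: 1.5
```

```bash
python3 look.py top t2; python3 -c "
import cv2;a=cv2.imread('pics/t2.png')[100:260,160:320];cv2.imwrite('pics/t2c.png',cv2.resize(a,None,fx=3,fy=3,interpolation=2))"
```

```text
5.55 [ 0.497  -0.0577  0.0364] [-87.2  -8.5] [-3.141e+00  2.000e-03  2.895e+00] [ 0.26 -0.86 -0.09] 0.023682030754053496 [-0.25  0.49  1.92 -0.    0.73 -1.58]
```

View pics/t2c.png

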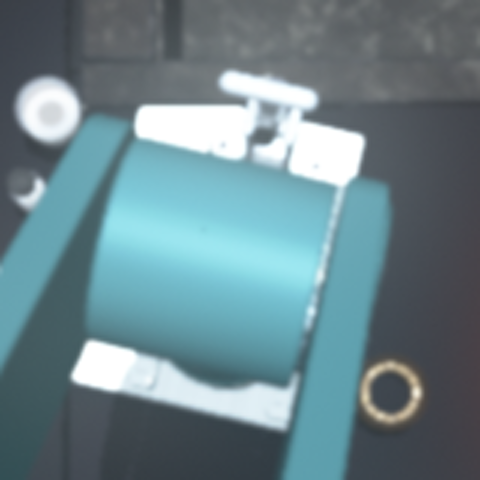

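The top view is hidden by the arm, but the push force of about 3 N fits the tube rolling up the ramp. I carry on.

Request:
{"name": "apply_moves", "arguments": {"steps": [[0.72, 0.116, -0.029, 0, 0, 0, 0], [0.72, 0.116, -0.029, 0, 0, 0, 0], [0.72, 0.116, -0.029, 0, 0, 0, 0], [0.72, 0.116, -0.029, 0, 0, 0, 0], [0.72, 0.116, -0.029, 0, 0, 0, 0], [0.72, 0.116, -0.029, 0, 0, 0, 0], [0.72, 0.078, -0.02, 0, 0, 0, 0], [0.72, 0.078, -0.02, 0, 0, 0, 0], [0.72, 0.078, -0.02, 0, 0, 0, 0], [0.72, 0.078, -0.02, 0, 0, 0, 0]]}}

```text
time: 6.38
eef_pos: [0.5224, -0.0641, 0.0365]
ee_rot: [-3.141, 0.003, 2.895]
contact_force: [-0.7, -0.2, 0.6]
grip_width: 0.0237
finger_force: 0.1
```

Request:
{"name": "apply_moves", "arguments": {"steps": [[0.72, 0.078, -0.02, 0, 0, 0, 0], [0.72, 0.078, -0.02, 0, 0, 0, 0], [0.72, 0.078, -0.02, 0, 0, 0, 0], [0.72, 0.078, -0.02, 0, 0, 0, 0], [0.72, 0.078, -0.02, 0, 0, 0, 0], [0.72, 0, 0, 0, 0, 0, 0], [0.72, 0, 0, 0, 0, 0, 0]]}}

```text
time: 6.97
eef_pos: [0.5308, -0.0662, 0.0363]
ee_rot: [-3.141, 0.0, 2.895]
contact_force: [-0.3, -0.3, -0.1]
grip_width: 0.0239
finger_force: 0.0
```

```bash
python3 look.py scene s2; python3 -c "
import cv2;a=cv2.imread('pics/s2.png')[120:300,150:350];cv2.imwrite('pics/s2c.png',cv2.resize(a,None,fx=3,fy=3,interpolation=2))"
```

```text
7.0167 [ 0.5306 -0.0661  0.0363] [-52.6  -8.5] [-3.141  0.     2.896] [ 0.4   0.78 -0.06] 0.02418362347718784 [-0.25  0.52  1.84 -0.    0.78 -1.58]
```

View pics/s2c.png

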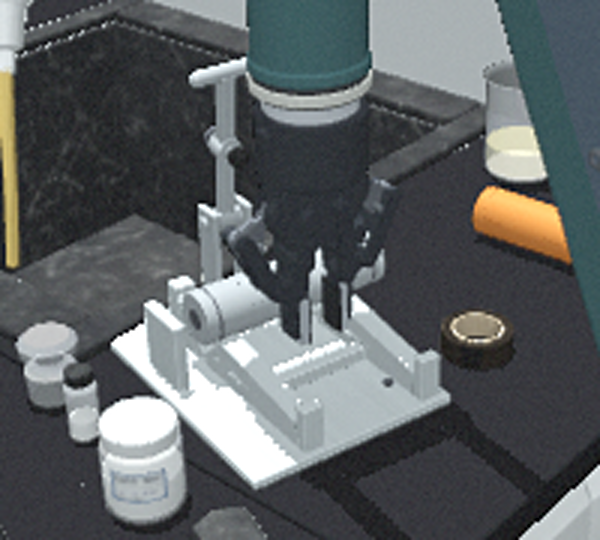

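The tube at (240,305) in the crop has dropped into the vees and the fingers are free of it. Next I lift out and go round to its -y end with the jaw shut.

Request:
{"name": "apply_moves", "arguments": {"steps": [[0.72, 0, 0, 1, 0, 0, 0], [0.72, 0, 0, 1, 0, 0, 0], [0.72, 0, 0, 1, 0, 0, 0], [1, 0, -1, 0.5, 0, 0, 0], [1, 0, -1, 0, 0, 0, 0], [1, 0.3, -1, 0, 0, 0, 0], [1, 0.3, -1, 0, 0, 0, 0], [1, 0.3, -1, 0, 0, 0, 0], [1, 0, 0, 0, 0, 0, 0], [1, 0, 0, 0, 0, 0, 0]]}}

```text
time: 7.85
eef_pos: [0.5532, -0.1924, 0.1237]
ee_rot: [-3.141, 0.0, 2.893]
contact_force: [-0.3, 1.4, -1.3]
grip_width: 0.0001
finger_force: 0.0
```

```bash
python3 look.py scene s3
python3 - <<'E'
from h import *
d=dict(np.load("s3.npz")); q=cloud(d)[120:300,150:350].reshape(-1,3); c=cr(q)*1000; z=q[:,2]*1000
t=(z>54)&(z<70)&(abs(c[:,0])<14)&(c[:,1]>-110)&(c[:,1]<78)
print(t.sum(),np.median(c[t],0),np.percentile(c[t][:,1],[0,1,50,99,100]),np.percentile(z[t],[50,98]))
for a in range(-100,80,12):
    s=t&(abs(c[:,1]-a)<6); print(a,s.sum(),z[s].max().round(1) if s.any() else '')
E
```

```text
7.9 [ 0.5525 -0.1911  0.1235] [  -0.9 -124.4] [ 3.141e+00 -1.000e-03  2.894e+00] [-0.27  1.2  -0.03] -9.377834339131328e-05 [-0.45  0.45  1.66  0.    1.03 -1.77]
470 [-6.32798793 -2.80441714] [-85.92483538 -84.18619377  -2.80441714  63.30906246  64.34241257] [61.47709556 64.44202266]
-100 0 
-88 11 63.7
-76 29 64.4
-64 35 64.6
-52 33 64.7
-40 36 64.6
-28 36 64.1
-16 31 63.7
-4 41 65.4
8 36 65.9
20 38 64.7
32 40 63.4
44 34 64.8
56 47 65.1
68 23 63.9
```

The tube is level and seated, with its top at about 62–64 mm along the whole length and its -y end at y -86. I go down and push +y.

Request:
{"name": "apply_moves", "arguments": {"steps": [[1, 0, 0, -1, 0, 0, 0], [1, 0, 0, -1, 0, 0, 0], [1, 0, 0, -1, 0, 0, 0], [1, 0, 0, -0.66, 0, 0, 0], [1, 0.049, 0.194, 0, 0, 0, 0], [1, 0.049, 0.194, 0, 0, 0, 0], [1, 0.049, 0.194, 0, 0, 0, 0], [1, 0.02, 0.078, 0, 0, 0, 0], [1, 0.02, 0.078, 0, 0, 0, 0], [1, 0.02, 0.078, 0, 0, 0, 0]]}}

```text
time: 8.73
eef_pos: [0.5591, -0.1706, 0.0334]
ee_rot: [-3.141, 0.002, 2.896]
contact_force: [-0.0, -0.5, 0.7]
grip_width: -0.0001
finger_force: 0.0
```

Request:
{"name": "apply_moves", "arguments": {"steps": [[1, 0.015, 0.058, 0, 0, 0, 0], [1, 0.015, 0.058, 0, 0, 0, 0], [1, 0.015, 0.058, 0, 0, 0, 0], [1, 0.015, 0.058, 0, 0, 0, 0], [1, 0, 0, 0, 0, 0, 0]]}}

```text
time: 9.15
eef_pos: [0.5601, -0.1661, 0.0329]
ee_rot: [-3.14, 0.001, 2.896]
contact_force: [-1.5, -4.4, 3.1]
grip_width: 0.0
finger_force: 2.5
```

Request:
{"name": "apply_moves", "arguments": {"steps": [[1, 0.01, 0.039, 0, 0, 0, 0], [1, 0.01, 0.039, 0, 0, 0, 0], [1, 0.01, 0.039, 0, 0, 0, 0], [1, 0.01, 0.039, 0, 0, 0, 0], [1, 0.01, 0.039, 0, 0, 0, 0], [1, 0.01, 0.039, 0, 0, 0, 0], [1, 0.01, 0.039, 0, 0, 0, 0], [1, 0.01, 0.039, 0, 0, 0, 0]]}}

```text
time: 9.82
eef_pos: [0.5621, -0.1585, 0.0329]
ee_rot: [-3.14, 0.001, 2.896]
contact_force: [-0.7, -5.5, 4.3]
grip_width: 0.0003
finger_force: 3.2
```

Request:
{"name": "apply_moves", "arguments": {"steps": [[1, 0.005, 0.019, 0, 0, 0, 0], [1, 0.005, 0.019, 0, 0, 0, 0], [1, 0.005, 0.019, 0, 0, 0, 0], [1, 0.005, 0.019, 0, 0, 0, 0]]}}

```text
time: 10.15
eef_pos: [0.5625, -0.157, 0.0329]
ee_rot: [-3.139, 0.001, 2.896]
contact_force: [-3.7, -9.8, 4.6]
grip_width: -0.0001
finger_force: 5.1
```

Request:
{"name": "apply_moves", "arguments": {"steps": [[1, 0, 0, 0, 0, 0, 0], [1, 0, 0, 0, 0, 0, 0]]}}

```text
time: 10.32
eef_pos: [0.5624, -0.1571, 0.0329]
ee_rot: [-3.139, 0.001, 2.896]
contact_force: [-4.0, -7.7, 4.2]
grip_width: 0.0004
finger_force: 4.1
```

Request:
{"name": "apply_moves", "arguments": {"steps": [[1, 0.005, 0.019, 0, 0, 0, 0], [1, 0, 0, 0, 0, 0, 0]]}}

```text
time: 10.48
eef_pos: [0.5625, -0.1571, 0.0329]
ee_rot: [-3.139, 0.001, 2.896]
contact_force: [-3.6, -10.3, 3.0]
grip_width: 0.0
finger_force: 5.2
```

```bash
python3 look.py scene s4
python3 - <<'E'
from h import *
for n in("s3","s4"):
    d=dict(np.load(n+".npz")); q=cloud(d)[120:300,150:350].reshape(-1,3); c=cr(q)*1000; z=q[:,2]*1000
    t=(z>54)&(z<70)&(abs(c[:,0])<14)&(c[:,1]<78)&(c[:,1]>-90)
    print(n,np.percentile(c[t][:,1],[1,3,97,99,100]).round(1))
a=cv2.imread('pics/s4.png')[190:260,190:310];cv2.imwrite('pics/s4c.png',cv2.resize(a,None,fx=6,fy=6,interpolation=2))
E
```

```text
10.5333 [ 0.5625 -0.157   0.0329] [  0.5 -88.9] [-3.139e+00  1.000e-03  2.896e+00] [-2.87 -9.02  4.19] -8.238216407614347e-06 [-0.39  0.58  1.73 -0.    0.84 -1.71]
s3 [-84.2 -81.   63.   63.3  64.3]
s4 [-87.  -82.7  74.3  75.4  76.6]
```

View pics/s4c.png

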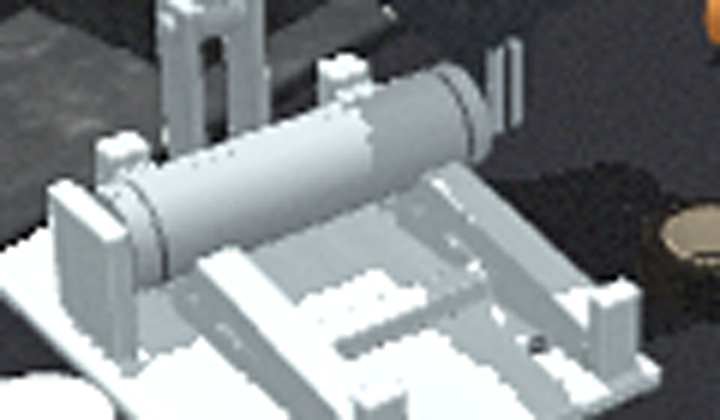

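The tube's +y end meets the stop button at crop (120,230), and the TCP stopped moving while the force rose to about 10 N, so it is home. I back off, lift, and check the clearance behind the handle.

Request:
{"name": "apply_moves", "arguments": {"steps": [[1, -0.05, -0.19, 0, 0, 0, 0], [1, -0.146, -0.582, 0, 0, 0, 0], [1, 0, 0, 1, 0, 0, 0], [1, 0, 0, 1, 0, 0, 0], [1, 0, 0, 1, 0, 0, 0], [1, 0, 0, 1, 0, 0, 0], [1, 0, 0, 1, 0, 0, 0], [1, 0, 0, 1, 0, 0, 0], [1, 0, 0, 1, 0, 0, 0], [1, 0, 0, 1, 0, 0, 0]]}}

```text
time: 11.37
eef_pos: [0.557, -0.1735, 0.2333]
ee_rot: [3.141, -0.001, 2.895]
contact_force: [-0.9, -0.0, -0.5]
grip_width: 0.0
finger_force: 0.0
```

```bash
python3 look.py scene s5
python3 - <<'E'
from h import *
from bench import status
d=dict(np.load("s5.npz")); W=cloud(d); q=W[120:300,150:350].reshape(-1,3); c=cr(q)*1000; z=q[:,2]*1000
t=(z>54)&(z<70)&(abs(c[:,0])<14)&(c[:,1]<78)&(c[:,1]>-90)
print(np.percentile(c[t][:,1],[1,3,97,99,100]).round(1))
k=(z>165)&(z<230)&(q[:,0]<.72)&(abs(c[:,1])<35)&(abs(c[:,0]-40)<25); print("handle",k.sum(),np.median(c[k],0),z[k].max(),np.median(q[k],0))
b=(z>196)&k; print(np.percentile(c[b],[2,50,98],axis=0))
for n in("top0","scene0"):
    W=cloud(dict(np.load(n+".npz"))).reshape(-1,3); m=(W[:,2]>.08)&(W[:,0]>.65)&(W[:,0]<.95)&(abs(W[:,1]+.08)<.2)
    P=W[m]; print(n,m.sum(),P.min(0) if m.any() else'', P.max(0) if m.any() else '')
E
```

```text
11.4167 [ 0.5598 -0.1747  0.2385] [   2.2 -106.7] [-3.141  0.007  2.896] [ 1.68 -0.42  2.99] 8.833676948951074e-05 [-0.42  0.33  1.54  0.    1.27 -1.75]
[-71.5 -67.5  74.7  75.4  76.3]
handle 247 [38.02303103  2.16496663] 212.48420933477112 [ 0.62119777 -0.07820509  0.20253436]
[[ 33.64634939 -25.34134473]
 [ 36.58980942   1.67698899]
 [ 42.78616989  26.60865427]]
top0 0  
scene0 7 [ 0.946299   -0.13105445  0.08138714] [ 0.94993279 -0.12275172  0.10193378]
```

Request:
{"name": "apply_moves", "arguments": {"steps": [[1, 0.98, 0.6, 0, 0, 0, 0], [1, 0.98, 0.7, 0, 0, 0, 0], [1, 0.98, 1, 0, 0, 0, 0], [1, 0.98, 1, 0, 0, 0, 0], [1, 0, 0.1, 0, 0, 0, 0], [1, 0, 0, -1, 0, 0, 0], [1, 0, 0, -1, 0, 0, 0], [1, 0, 0, 0, 0, 0, 0]]}}

```text
time: 12.08
eef_pos: [0.6517, -0.0878, 0.1769]
ee_rot: [3.141, -0.01, 2.896]
contact_force: [-1.2, 0.6, -0.9]
grip_width: -0.0002
finger_force: 0.0
```

```bash
python3 look.py scene s6;  python3 -c "
import cv2;a=cv2.imread('pics/s6.png')[100:280,150:350];cv2.imwrite('pics/s6c.png',cv2.resize(a,None,fx=3,fy=3,interpolation=2))"
```

```text
12.1333 [ 0.6526 -0.0883  0.1792] [71.1 -0.2] [ 3.141 -0.007  2.896] [-0.73  0.25 -0.62] -0.00021165787682169074 [-0.24  0.49  1.43  0.    1.23 -1.56]
```

View pics/s6c.png

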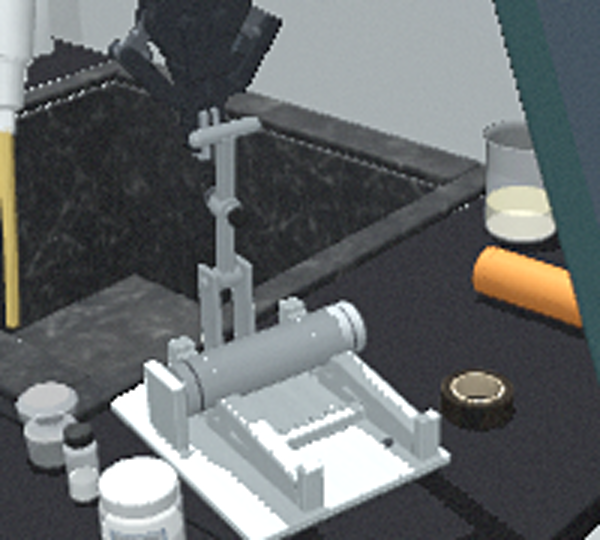

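The fingers are behind the handle bar at crop (208,130). The tube is seated and home. Now I pull the arm over.

Request:
{"name": "apply_moves", "arguments": {"steps": [[1, -0.272, 0.068, 0.1, 0, 0, 0], [1, -0.272, 0.068, 0.1, 0, 0, 0], [1, -0.221, 0.056, 0.06, 0, 0, 0], [1, -0.221, 0.056, 0.06, 0, 0, 0], [1, -0.221, 0.056, 0.06, 0, 0, 0], [1, -0.217, 0.055, -0.08, 0, 0, 0], [1, -0.217, 0.055, -0.08, 0, 0, 0], [1, -0.217, 0.055, -0.08, 0, 0, 0], [1, -0.217, 0.055, -0.08, 0, 0, 0]]}}

```text
time: 12.88
eef_pos: [0.6077, -0.0773, 0.1886]
ee_rot: [-3.142, 0.012, 2.895]
contact_force: [4.4, -1.5, 7.6]
grip_width: -0.0001
finger_force: 3.8
```

```bash
cat > hd.py <<'E'
import sys
from h import *
d=dict(np.load(sys.argv[1]+".npz")); q=cloud(d)[100:280,150:350].reshape(-1,3); c=cr(q)*1000; z=q[:,2]*1000
# handle ends: outside the arm and fingers, within the bar
for lo,hi in((16,30),(-30,-16)):
    k=(z>90)&(z<225)&(c[:,1]>lo)&(c[:,1]<hi)&(c[:,0]<60)&(c[:,0]>-90)&(np.hypot(c[:,0]-55,z-85)>105)&(np.hypot(c[:,0]-55,z-85)<135)
    if k.sum()>5: print(k.sum(),np.median(c[k],0).round(1),np.median(z[k]).round(1),"theta",np.median(np.arctan2(z[k]-85,55-c[k][:,0])).round(3))
E
python3 look.py scene s7; python3 hd.py s7
```

```text
12.9333 [ 0.606  -0.0768  0.1879] [23.1 -0.5] [-3.142  0.01   2.895] [ 3.64 -0.46  5.31] 9.619821544516312e-05 [-0.24  0.41  1.55 -0.    1.18 -1.56]
32 [ 1.9 22.7] 197.8 theta 1.131
23 [  1.5 -21.3] 198.6 theta 1.127
```

Request:
{"name": "apply_moves", "arguments": {"steps": [[1, -0.2, 0.05, -0.144, 0, 0, 0], [1, -0.2, 0.05, -0.144, 0, 0, 0], [1, -0.2, 0.05, -0.144, 0, 0, 0], [1, -0.2, 0.05, -0.144, 0, 0, 0], [1, -0.2, 0.05, -0.144, 0, 0, 0], [1, -0.175, 0.044, -0.18, 0, 0, 0], [1, -0.175, 0.044, -0.18, 0, 0, 0], [1, -0.175, 0.044, -0.18, 0, 0, 0]]}}

```text
time: 13.6
eef_pos: [0.5681, -0.0673, 0.1562]
ee_rot: [3.142, 0.009, 2.895]
contact_force: [2.1, -0.6, 7.8]
grip_width: -0.0002
finger_force: 3.7
```

```bash
python3 look.py scene s8; python3 hd.py s8
```

```text
13.65 [ 0.567 -0.067  0.155] [-17.1  -0.5] [-3.142  0.007  2.895] [ 3.82 -1.52  3.88] -0.00014699514263126061 [-0.24  0.39  1.67 -0.    1.07 -1.56]
37 [-42.5  22.2] 163.4 theta 0.675
24 [-42.9 -20. ] 163.9 theta 0.681
```

Request:
{"name": "apply_moves", "arguments": {"steps": [[1, 0, 0, 0.6, 0, 0, 0], [1, 0, 0, 0.6, 0, 0, 0], [1, -0.5, 0.125, 0, 0, 0, 0], [1, -0.5, 0.125, 0, 0, 0, 0], [1, 0, 0, -0.25, 0, 0, 0], [1, 0, 0, -0.25, 0, 0, 0], [1, -0.085, 0.021, -0.256, 0, 0, 0], [1, -0.085, 0.021, -0.256, 0, 0, 0], [1, -0.085, 0.021, -0.256, 0, 0, 0]]}}

```text
time: 14.4
eef_pos: [0.5306, -0.0578, 0.1501]
ee_rot: [-3.141, -0.007, 2.896]
contact_force: [-8.7, 1.2, 12.7]
grip_width: 0.0001
finger_force: 6.4
```

```bash
python3 look.py scene s9; python3 hd.py s9
```

```text
14.45 [ 0.5302 -0.0577  0.1488] [-55.   -0.4] [-3.141 -0.008  2.896] [-6.37  0.92  9.24] 9.1855688119136e-05 [-0.24  0.36  1.74 -0.    1.05 -1.56]
38 [-53.7  23.1] 147.8 theta 0.526
21 [-54.5 -20.4] 147.8 theta 0.518
```

Request:
{"name": "apply_moves", "arguments": {"steps": [[1, -0.032, 0.008, -0.2, 0, 0, 0], [1, -0.032, 0.008, -0.2, 0, 0, 0], [1, -0.032, 0.008, -0.2, 0, 0, 0], [1, -0.032, 0.008, -0.2, 0, 0, 0], [1, -0.032, 0.008, -0.2, 0, 0, 0], [1, -0.032, 0.008, -0.2, 0, 0, 0], [1, 0, 0, 0, 0, 0, 0]]}}

```text
time: 15.03
eef_pos: [0.5277, -0.057, 0.1191]
ee_rot: [-3.142, -0.004, 2.895]
contact_force: [-0.5, -1.4, 0.7]
grip_width: 0.0001
finger_force: 0.1
```

```bash
python3 look.py scene s10; python3 hd.py s10
```

```text
15.0833 [ 0.5286 -0.0573  0.1195] [-56.7  -0.4] [-3.142e+00 -2.000e-03  2.895e+00] [-0.19 -0.32 -0.59] -0.0003923461175119529 [-0.24  0.39  1.78 -0.    0.97 -1.56]
38 [-65.4  22.5] 116.8 theta 0.259
24 [-67.4 -20.3] 117.8 theta 0.263
```

Request:
{"name": "apply_moves", "arguments": {"steps": [[1, -0.1, 0.025, 0, 0, 0, 0], [1, -0.1, 0.025, -0.1, 0, 0, 0], [1, 0, 0, -0.1, 0, 0, 0], [1, 0, 0, -0.1, 0, 0, 0], [1, 0, 0, -0.1, 0, 0, 0]]}}

```text
time: 15.5
eef_pos: [0.524, -0.0561, 0.1108]
ee_rot: [-3.141, -0.0, 2.896]
contact_force: [-3.4, 0.2, 7.2]
grip_width: -0.0001
finger_force: 3.5
```

Request:
{"name": "apply_moves", "arguments": {"steps": [[1, 0, 0, -0.08, 0, 0, 0], [1, 0, 0, -0.08, 0, 0, 0], [1, 0, 0, -0.08, 0, 0, 0], [1, 0, 0, 0, 0, 0, 0]]}}

```text
time: 15.83
eef_pos: [0.5228, -0.0558, 0.1042]
ee_rot: [-3.141, -0.003, 2.896]
contact_force: [-1.7, 1.7, 4.3]
grip_width: -0.0002
finger_force: 1.8
```

Request:
{"name": "apply_moves", "arguments": {"steps": [[1, 0, 0, -0.04, 0, 0, 0], [1, 0, 0, -0.04, 0, 0, 0], [1, 0, 0, -0.04, 0, 0, 0], [1, 0, 0, -0.04, 0, 0, 0]]}}

```text
time: 16.17
eef_pos: [0.5224, -0.0557, 0.1004]
ee_rot: [-3.141, -0.003, 2.896]
contact_force: [-4.1, 1.2, 7.2]
grip_width: -0.0001
finger_force: 3.4
```

Request:
{"name": "apply_moves", "arguments": {"steps": [[1, 0, 0, -0.04, 0, 0, 0], [1, 0, 0, -0.04, 0, 0, 0], [1, 0, 0, -0.04, 0, 0, 0]]}}

```text
time: 16.42
eef_pos: [0.5223, -0.0557, 0.0973]
ee_rot: [-3.141, -0.004, 2.896]
contact_force: [-4.4, 1.9, 5.9]
grip_width: 0.0001
finger_force: 3.4
```

Request:
{"name": "apply_moves", "arguments": {"steps": [[1, 0, 0, -0.04, 0, 0, 0], [1, 0, 0, -0.04, 0, 0, 0], [1, 0, 0, -0.04, 0, 0, 0]]}}

```text
time: 16.67
eef_pos: [0.5223, -0.0557, 0.0943]
ee_rot: [-3.141, -0.003, 2.896]
contact_force: [-5.1, 1.2, 7.2]
grip_width: -0.0002
finger_force: 3.3
```

Request:
{"name": "apply_moves", "arguments": {"steps": [[1, 0, 0, -0.04, 0, 0, 0], [1, 0, 0, -0.04, 0, 0, 0]]}}

```text
time: 16.83
eef_pos: [0.5223, -0.0557, 0.0924]
ee_rot: [-3.141, -0.004, 2.896]
contact_force: [-4.9, 1.1, 8.9]
grip_width: 0.0
finger_force: 4.2
```

Request:
{"name": "apply_moves", "arguments": {"steps": [[1, 0, 0, -0.04, 0, 0, 0], [1, 0, 0, -0.04, 0, 0, 0]]}}

```text
time: 17.0
eef_pos: [0.5222, -0.0556, 0.0905]
ee_rot: [-3.141, -0.004, 2.896]
contact_force: [-6.2, 1.3, 10.5]
grip_width: 0.0004
finger_force: 5.5
```

Request:
{"name": "apply_moves", "arguments": {"steps": [[1, 0, 0, -0.04, 0, 0, 0], [1, 0, 0, -0.04, 0, 0, 0]]}}

```text
time: 17.17
eef_pos: [0.5222, -0.0556, 0.0888]
ee_rot: [-3.141, -0.004, 2.896]
contact_force: [-7.6, 3.1, 14.2]
grip_width: 0.0001
finger_force: 7.2
```

The force has risen about 6–7 N above the hinge's own resistance, so the nose is at roughly 12–14 N. I release and lift away.

Request:
{"name": "apply_moves", "arguments": {"steps": [[1, 0, 0, 0.1, 0, 0, 0], [1, 0, 0, 0.4, 0, 0, 0], [1, 0, 0, 1, 0, 0, 0], [1, 0, 0, 1, 0, 0, 0], [1, -1, 0, 1, 0, 0, 0], [1, -1, 0, 1, 0, 0, 0], [1, -1, 0, 1, 0, 0, 0], [1, -1, 0, 0, 0, 0, 0], [1, 0, 0, 0, 0, 0, 0], [1, 0, 0, 0, 0, 0, 0]]}}

```text
time: 18.0
eef_pos: [0.4237, -0.0562, 0.227]
ee_rot: [-3.141, 0.002, 2.895]
contact_force: [0.8, -0.4, -0.0]
grip_width: -0.0002
finger_force: 0.0
```

```bash
python3 look.py scene s11; python3 hd.py s11
python3 - <<'E'
from h import *
d=dict(np.load("s11.npz")); q=cloud(d)[120:300,150:350].reshape(-1,3); c=cr(q)*1000; z=q[:,2]*1000
t=(z>54)&(z<67)&(abs(c[:,0])<14)&(c[:,1]<78)&(c[:,1]>-90)
print(np.percentile(c[t][:,1],[1,3,97,99,100]).round(1))
a=cv2.imread('pics/s11.png')[150:290,150:330];cv2.imwrite('pics/s11c.png',cv2.resize(a,None,fx=4,fy=4,interpolation=2))
E
```

```text
18.05 [ 0.4247 -0.0563  0.2267] [-157.7  -24.8] [-3.142e+00  2.000e-03  2.895e+00] [ 0.84  0.6  -0.81] 2.003340190600778e-06 [-0.29  0.11  1.87  0.    1.16 -1.62]
[-72.  -68.6  75.1  76.2  77. ]
```

View pics/s11c.png

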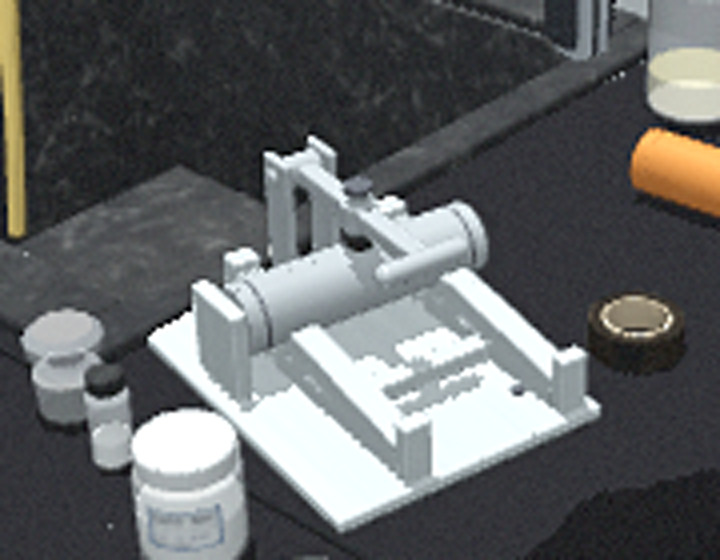

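The clamp is down on the tube with the nose at crop (355,240). The tube is still against the stop at (245,310) and the bystanders are undisturbed. I check that the handle hasn't sprung back, then hand in.

Run:
```python
from h import *
from bench import finish_job
d=dict(np.load("s11.npz")); q=cloud(d)[120:300,150:350].reshape(-1,3); c=cr(q)*1000; z=q[:,2]*1000
k=(z>72)&(z<105)&(abs(abs(c[:,1])-20)<7)&(abs(c[:,0]+65)<10); print(k.sum(),np.percentile(z[k],[50,95]))
if np.percentile(z[k],95)<92.5: print(finish_job())
```

```text
70 [87.31948993 90.61641291]
the job is handed in; nothing more can be done
None
```

The job is handed in, with no verdict returned: the tube was rolled into the vees, slid home against the end stop, and clamped with an estimated 12–14 N on the nose (a little over the 10 N asked, under the 20 N limit), in about 18 s of robot time.

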